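# Lock the diorama latch through its L-shaped slot

## Robot

A 6-joint arm with a two-finger parallel gripper is mounted at the origin on the work surface. World frame = base frame: x ahead of the robot, y to its left, z up, the work surface at z = 0. Lengths are in m, angles in rad, forces in N, time in s.
With the tool pointing down it reaches from about 0.225 to 0.875 m from the base axis. Payload 3.4 kg.
Tool frame: the origin (TCP) lies midway between the tips of the shut fingers; the grasp point (between the pads) lies 19 mm behind it; z points along the fingers, y is the line along which they close (so a half turn about z gives the same grasp; the last joint's range is limited). The gripper opens to 85 mm and grips with 20 to 120 N. Pads are 22 mm wide; open, the fingers measure 114 mm over their backs; the gripper's body (76 mm by 85 mm) begins 54 mm behind the grasp point. The pads swing forward as they close: fully open they stand 13 mm farther back than shut.
Start: joints at [1.005, 0.276, 1.505, -0, 1.361, -0.121], TCP at [0.247, 0.519, 0.231] pointing down, gripper open.
Joint ranges: [-2.89, 2.89], [-0.75, 2.08], [0.22, 2.7], [-1.18, 4.32], [0.11, 2.71], [-2.7, 2.7]. Speed limits (rad/s): [2.57, 2.57, 3.14, 3.14, 3.14, 3.14].

## Interface

Orientations are given as a unit quaternion [w, x, y, z].
In Python, from rig import * gives the robot as it stands.
- The arm moves only by the tool apply_moves, never from a script. Its argument "steps" is one flat list of numbers, 4 for each row, row after row: the shift along the world's x, y, z in cm, then the turn about the world's z in degrees. A call has 1 to 8 rows; each row is the pose to reach, as a shift and turn from the pose commanded when the call began; what a row does not reach only later rows make up. A row lasts 1/12 s, in which the tool goes at most 41.7 mm and 7.16 degrees, less where a joint would pass 70% of its speed; a pose out of reach is approached as far as the arm can. A call with a gripper value outside its range is refused whole. "jaw" is the closure in counts, from 0 (fully open) to 255 (shut), set as the call begins (left out, the last holds). The fingers move at their own pace and stop on an object; "newtons" is the grip in N (left out, the last holds). Time passes only in rows, so rows that repeat a pose let the fingers close. It gives the time, the measured TCP pose, the force, the opening and the grip force at its end, in the units of the state.
- get_state(): the state, without advancing time (a new reading comes with each control period).
- get_image(name): name is "scene" or "side" or "wrist"; returns the picture (384x512x3 uint8, red, green, blue); there is no depth.
- calibration(name): a dict with "fx", "fy", "cx", "cy" (pixels), "xyz" and "rotation" of the camera in the world. Camera axes: x right, y up, looking along -z (the intrinsics and any distortion apply to the point x, -y, -z); pixel columns grow to the right and rows downward; lengths in m; the calibration is good to about 2 mm. A picture is of the moment at which its call begins: read the wrist's pose just before it. calibration takes no time and is no camera call; for the wrist camera it gives the pose at the moment of the call.
- sign_off(): hands the job in; it is judged then, once.
The state is a dict: "clock": time; "qpos": joint angles; "qd": joint speeds; "effort": joint torques, N m; "position": TCP position; "ee_rot": TCP orientation; "contact_force": force on the tool from outside, world axes, zero at the start; "moment": the same for the moment, N m; "width": finger opening in m; "gripper_force": force on a finger pad.
Only numpy, scipy, OpenCV 4.12 (cv2) and the standard library are available. Lean on these libraries where they do the work, as an engineer would, in place of code of your own. Each camera call takes 0.05 s, during which the arm holds its last target. There are 200 camera calls.

## Task

Lock the model landscape into its carrying frame for transport: with your fingertips push the red-topped latch knob along its L-shaped slot to the corner, then push it on across to the very end, so that its steel tongue sits fully home in the keeper, and take your hand away. Only push the knob, do not pinch it between the fingers, and leave the model vehicles, the paint pot and the screwdriver where they are.

Things in the scene. Friction and masses are not known exactly. Their poses are not given: they have to be found in the camera images.
- diorama: Fixed model landscape in wooden frame, 317 x 440 mm. Origin: on the table below the corner of the L-shaped slot. x: from the latch rail over the landscape (short leg runs +x); y: along the rail (long leg runs +y, start to corner); z up. Rail: x -45 to 52 mm, top 30 mm above the table. Landscape: x 54 to 262, top 36 mm; trees to 94 mm only at |y| over 140. Rims 45 mm high at |y| 210 to 220.
- slot_start (a point): Start of the slot's long leg: where the knob's axis is when joint along = 0. On top of the aluminium slot plate, 38 mm above the table (plate 8 mm thick, diorama x -32 to 50, y -130 to 24 mm).
- slot_corner (a point): Centre of the slot's corner, on the plate's top, 108.5 mm from slot_start. To turn into the short leg the knob's axis must be within 1.5 mm of it along the long leg. The corner's far wall stops the knob 1.5 mm beyond this point, still in line with the short leg: pushed to that stop, it can turn.
- slot_end (a point): Knob axis position at the end of the short leg, on the plate's top, 40 mm from slot_corner along the diorama's x axis.
- knob_top (a point): Centre of the top of the red knob, 78 mm above the table. The knob is a square block, 28 x 28 mm with its black pads, sides parallel to the diorama's axes, 40 to 78 mm above the table; it never turns, tilts or comes out. A 10 mm pin below it runs in the 13 mm slot. A steel tongue 14 mm wide, top 47.5 mm above the table, sticks out towards diorama +x to 44 mm from the knob's axis.
- along (a joint): Position of the knob along the long leg (m): 0 at the start, 0.1085 at the corner's centre, 0.110 against the corner's far wall. No spring: about 2.5 N of friction, and it stays where it is left.
- across (a joint): Position of the knob along the short leg (m): 0 in the long leg (1.5 mm play either way), 0.040 at the very end. It can grow only when the knob is at the corner. No spring: about 2.5 N of friction, and it stays where it is left.
- pad_near: Black pad, 2 x 22 x 28 mm, on the knob's side facing the diorama's -x (push here to go across). Origin: its centre, 63 mm above the table.
- pad_far: Black pad, 2 x 22 x 28 mm, on the knob's side facing the diorama's +x, over the tongue. Origin: its centre.
- pad_right: Black pad, 22 x 2 x 28 mm, on the knob's side facing the diorama's -y (push here to go along). Origin: its centre, 63 mm above the table.
- pad_left: Black pad, 22 x 2 x 28 mm, on the knob's side facing the diorama's +y. Origin: its centre.
- truck: Loose olive model truck, 90 x 36 x 43 mm, standing on the landscape; leave it alone. Origin: centre of its underside, x towards its cab.
- radar_van: Loose olive model van with a pale radar panel on its roof, 75 x 34 x 66 mm, standing on the landscape; leave it alone. Origin: centre of its underside, x towards its cab.
- paint_pot: Loose blue paint pot with a yellow cap, 32 mm diameter, 42 mm high, standing on the latch rail beyond the slot's corner; leave it alone. Origin: centre of its underside.
- screwdriver: Loose screwdriver, 150 mm long, lying on the table on the robot's side of the latch rail; leave it alone. Origin: middle of its length, underside; x towards the tip.
- keeper (a point): Middle of the top of the steel keeper, a bridge 12 x 38 mm, 57 mm above the table, on the landscape's near edge, 63 mm from slot_corner along the diorama's x. The tongue slides through its 24 mm wide opening.

How it is judged:
On the way, in this order (a step that is already met when the one before it is completed fails the run):
1. the knob has been pushed along the long leg to the corner (value of joint along above 0.103 m and value of joint across below 0.02 m), for 0.02 s.
2. the knob has been pushed across to the end of the short leg (value of joint across above 0.036 m), for 0.1 s.
At the end, for the whole second after the job is handed in: The knob rests at the end of the short leg (joint across above 36 of 40 mm) and the truck, van and paint pot stand within 15 mm, the screwdriver within 20 mm, of where they were (value of joint along above 0.103 m and value of joint across above 0.036 m and velocity of joint across between -0.005 and 0.005 m/s and distance of each of truck, radar_van, paint_pot from where it was at the start of the episode below 0.015 m and distance of screwdriver from where it was at the start of the episode below 0.02 m and angle between each of truck, radar_van, paint_pot's own z axis and vertical below 0.3 rad); the robot touches nothing.
It fails at once if the knob is pinched between the fingers (opposite pads pressed at once, over 1 N each) ((contact force between the fingers and pad_near above 1 N and contact force between the fingers and pad_far above 1 N) or (contact force between the fingers and pad_left above 1 N and contact force between the fingers and pad_right above 1 N)).
It fails at once if a bystander is moved by more than 15 mm (screwdriver 20 mm), lifted or knocked over (distance of any of truck, radar_van, paint_pot from where it was at the start of the episode above 0.015 m or distance of screwdriver from where it was at the start of the episode above 0.02 m or angle between any of truck, radar_van, paint_pot's own z axis and vertical above 0.3 rad).
It also fails if it takes over 51 s, if anything falls off the work surface, if the arm or the gripper's body presses on something with over 40 N, if the wrist force passes 120 N, or if a joint passes its speed limit or range.

## Working session

There is one attempt and no reset: what is moved stays moved. The work goes in short steps, Python scripts to look and compute and a tool call to move; the robot and the scene stay as the last step left them, time stands still between calls to the robot, and variables do not carry over. Pictures are saved under pics/ and viewed, at most 10 in all, crops included, and the job is handed in when it is done.

Besides the shell and the picture viewer there is one more tool, called after "Emit:" as name(argument=value, ...) on one line, values as JSON. apply_moves: Moves the arm, as the interface text tells. Its arguments: {"type":"object","properties":{"steps":{"type":"array","items":{"type":"number"}},"jaw":{"type":"number"},"newtons":{"type":"number"}},"required":["steps"]}

```bash
mkdir -p pics; python3 - <<'E'
from rig import *
import cv2
s=get_state();print(s)
for n in("scene","side"):
    c=calibration(n);print(n,c)
    cv2.imwrite(f"pics/{n}0.png",cv2.cvtColor(get_image(n),cv2.COLOR_RGB2BGR))
E
```

```text
{'clock': 0.0, 'qpos': array([ 1.00500971e+00,  2.76587352e-01,  1.50611698e+00, -5.22418769e-06,
        1.36067987e+00, -1.21042830e-01]), 'qd': array([-4.47587083e-04,  5.41631566e-04, -6.23448058e-05,  7.63027583e-04,
       -1.00907626e-03, -6.76350673e-04]), 'effort': array([ 2.27756132e-04, -4.16773510e+01, -2.45802319e+01, -2.04192356e-04,
        1.10724242e-02, -2.19519421e-05]), 'position': array([0.24713143, 0.51861358, 0.23045049]), 'ee_rot': array([-2.99206151e-04,  2.20543111e-01,  9.75376816e-01, -8.44330484e-04]), 'contact_force': array([ 0.47818495, -0.11844185, -0.80662272]), 'moment': array([ 0.01558746, -0.05654337,  0.06268509]), 'gripper_force': 0.0, 'width': 0.08526892401498086}
scene {'fx': 423.1351821328923, 'fy': 423.1351821328923, 'cx': 259.1389828978651, 'cy': 189.1775856486595, 'xyz': array([1.14427291, 0.49597368, 0.6224738 ]), 'rotation': array([0.38368047, 0.19833888, 0.39938897, 0.80866522])}
side {'fx': 402.69952539555993, 'fy': 402.69952539555993, 'cx': 252.2510332686333, 'cy': 197.1512860493289, 'xyz': array([ 0.20466649, -0.33100133,  0.39953103]), 'rotation': array([ 0.80385959,  0.45308006, -0.19029433, -0.33513621])}
```

View pics/scene0.png

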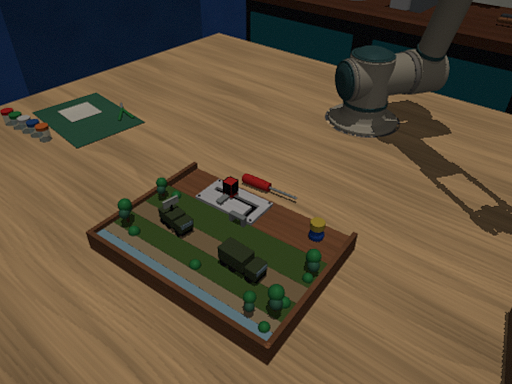

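View pics/side0.png

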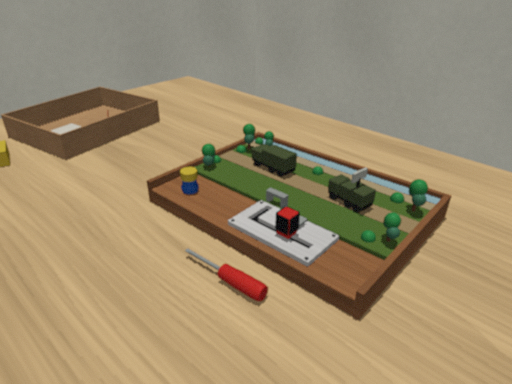

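The scene view shows the knob at about (231,185), the plate around (235,200), the keeper at (238,217), the pot at (317,230) and the screwdriver at (270,187). In the side view the knob is at (288,220), partway along the slot, with the plate corners near (229,222), (265,204), (337,232) and (306,258).

```bash
cat > h.py <<'E'
import cv2, numpy as np
from scipy.spatial.transform import Rotation as R
def cam(c):
    q=c["rotation"]; return R.from_quat([q[1],q[2],q[3],q[0]]).as_matrix()
def ray(c,p):
    p=np.asarray(p,float); d=np.array([(p[0]-c["cx"])/c["fx"],-(p[1]-c["cy"])/c["fy"],-1]); return cam(c)@d
def onz(c,p,z):
    d=ray(c,p); o=np.asarray(c["xyz"]); return o+d*(z-o[2])/d[2]
def proj(c,P):
    v=cam(c).T@(np.asarray(P)-c["xyz"]); return np.array([c["cx"]-c["fx"]*v[0]/v[2],c["cy"]+c["fy"]*v[1]/v[2]])
E
python3 - <<'E'
from rig import *
from h import *
for n,roi in(("scene",(180,160,110,80)),("side",(215,190,140,80))):
    c=calibration(n); im=cv2.imread(f"pics/{n}0.png"); h=cv2.cvtColor(im,cv2.COLOR_BGR2HSV)
    x,y,w,hh=roi
    def big(m):
        k=np.zeros_like(m);k[y:y+hh,x:x+w]=m[y:y+hh,x:x+w]
        cs=cv2.findContours(k,0,2)[0]; return max(cs,key=cv2.contourArea)
    red=cv2.inRange(h,(0,180,120),(8,255,255))|cv2.inRange(h,(172,180,120),(180,255,255))
    r=red.copy(); r[:,240:]*= (n!="scene"); r[238:]=0
    m=cv2.moments(big(r)); p=(m["m10"]/m["m00"],m["m01"]/m["m00"]); print(n,"knob",p,m["m00"],onz(c,p,.078))
    pl=cv2.inRange(h,(0,0,110),(180,45,255))
    hull=cv2.convexHull(big(pl)); a=cv2.approxPolyDP(hull,3,True)[:,0]
    for q in a: print(q,onz(c,q,.038).round(4))
    cr=cv2.resize(im[y:y+hh,x:x+w],None,fx=5,fy=5,interpolation=cv2.INTER_CUBIC); cv2.imwrite(f"pics/{n}c.png",cr)
    for nm,lo,hi in(("yellow",(20,150,80),(32,255,255)),):
        k=cv2.inRange(h,lo,hi); cs=max([q for q in cv2.findContours(k,0,2)[0] if q[:,0,0].min()>100],key=cv2.contourArea);b=cv2.boundingRect(cs);print(nm,b,onz(c,(b[0]+b[2]/2,b[1]+b[3]/2),.038))
E
python3 -c "
import cv2,numpy as np
a=cv2.imread('pics/scenec.png');b=cv2.imread('pics/sidec.png');print(a.shape,b.shape)"
```

```text
scene knob (229.9, 180.67083333333332) 40.0 [ 0.59425177 -0.01892548  0.078     ]
[196 195] [ 0.6434 -0.0783  0.038 ]
[221 180] [ 0.5653 -0.0746  0.038 ]
[250 207] [0.5984 0.0419 0.038 ]
[242 214] [0.6272 0.0438 0.038 ]
[227 211] [0.6403 0.0127 0.038 ]
yellow (310, 217, 16, 11) [0.54666309 0.18314647 0.038     ]
side knob (287.6562905317769, 212.5408560311284) 128.5 [ 0.58933127 -0.02417052  0.078     ]
[228 220] [0.5539 0.0671 0.038 ]
[262 200] [0.636  0.0707 0.038 ]
[338 236] [ 0.6415 -0.081   0.038 ]
[307 264] [ 0.5583 -0.0876  0.038 ]
[232 226] [0.5472 0.0506 0.038 ]
yellow (179, 166, 19, 15) [0.6070376  0.23780703 0.038     ]
(400, 550, 3) (400, 700, 3)
```

View pics/sidec.png

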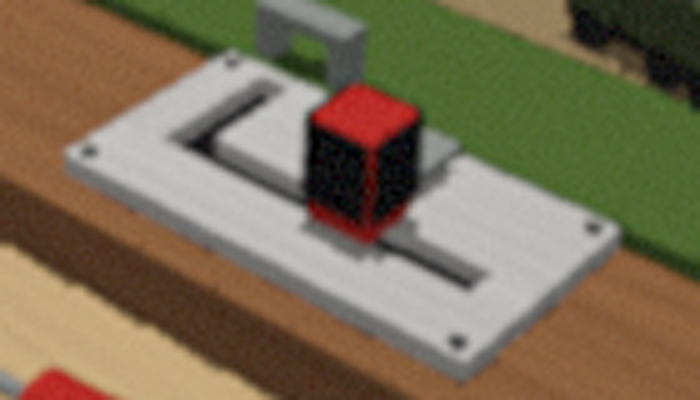

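View pics/scenec.png

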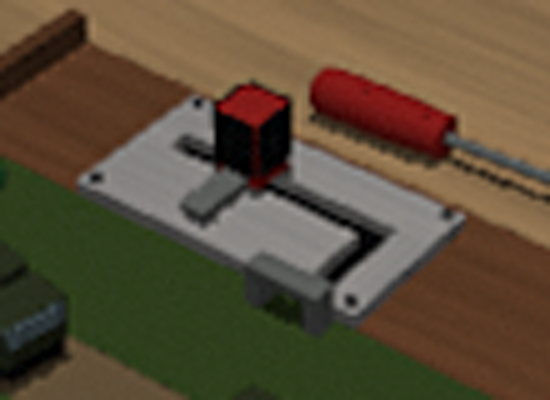

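Both crops show the knob partway along the slot. The corner is towards +y, the side nearer the pot. The plate's top corners are clear in both views.

```bash
cat > fit.py <<'E'
from rig import *
from h import *
from scipy.optimize import least_squares
C={n:calibration(n) for n in("scene","side")}
off={"scene":(180,160),"side":(215,190)}
P={"side":[(67,152),(232,50),(620,238),(463,367)],"scene":[(463,214),(350,315),(80,183),(195,97)]}
K={"side":[(310,118),(362,86),(420,117),(371,143)],"scene":[(253,84),(290,97),(256,120),(216,106)]}
L=[(-32,24),(50,24),(50,-130),(-32,-130)]   # near/far order checked below
px=lambda n,p:np.array(p)/5+off[n]-.4*.5
def w(t,l,z): 
    c,s=np.cos(t[2]),np.sin(t[2]); x,y=np.array(l)/1000; return np.array([t[0]+c*x-s*y,t[1]+s*x+c*y,z])
pl=lambda t,ns=("side","scene"):np.concatenate([proj(C[n],w(t,l,.038))-px(n,p) for n in ns for l,p in zip(L,P[n])])
for ns in(("side",),("scene",),("side","scene")):
    r=least_squares(lambda t:pl(t,ns),[.58,.04,0]);print(ns,r.x.round(4),np.degrees(r.x[2]).round(2),r.fun.round(1))
t=r.x
Kc={n:px(n,np.mean(K[n],0)) for n in K}
for n in K: print(n,onz(C[n],Kc[n],.078))
k=least_squares(lambda q:np.concatenate([proj(C[n],[q[0],q[1],.078])-Kc[n] for n in K]),[.59,-.02]);print(k.x,k.fun)
c,s=np.cos(t[2]),np.sin(t[2]);d=k.x-t[:2];print("knob in diorama mm",1000*(c*d[0]+s*d[1]),1000*(-s*d[0]+c*d[1]))
for n,l in(("corner",(0,0)),("start",(0,-108.5)),("end",(40,0))):print(n,w(t,l,.038).round(4),proj(C["side"],w(t,l,.038)).round(1))
E
python3 fit.py
```

```text
('side',) [0.586  0.0444 0.0417] 2.39 [-0.6  0.   0.5  0.5  0.5 -0.7 -0.3  0.1]
('scene',) [0.5895 0.0493 0.0569] 3.26 [ 0.2  0.5  0.6  0.3 -0.7 -0.6 -0.1 -0.5]
('side', 'scene') [0.5873 0.046  0.0464] 2.66 [-0.6 -0.6  0.1 -0.2  0.1 -1.7 -0.3 -1.  -0.3 -0.5 -0.2 -1.  -0.8 -2.
  0.  -1.6]
side [ 0.58870594 -0.02525949  0.078     ]
scene [ 0.59188673 -0.0191382   0.078     ]
[ 0.58978612 -0.02340222] [-0.49420898 -0.78576522 -0.80497045 -1.15566022]
knob in diorama mm -0.7021589489580259 -69.43640336417293
corner [0.5873 0.046  0.038 ] [252.3 216.9]
start [ 0.5923 -0.0624  0.038 ] [307.8 245. ]
end [0.6272 0.0478 0.038 ] [268.3 207. ]
```

Emit:
apply_moves(steps=[15,-26,-5,28.2,15,-26,-5,28.2,15,-26,-5,28.2,15,-26,-5,28.2,15,-26,-5,28.2,15,-26,-5,28.2,15,-26,-5,28.2,15,-26,-5,28.2], jaw=255, newtons=40)

```text
clock: 0.77
position: [0.3982, 0.2556, 0.1804]
ee_rot: [-0.0, -0.023, 1.0, -0.001]
contact_force: [-0.1, 1.2, -0.2]
width: -0.0002
gripper_force: 0.0
```

Emit:
apply_moves(steps=[15,-26,-2,0,15,-26,-2,0,15,-26,-2,0,15,-26,-2,0,15,-26,-2,0,15,-26,-2,0,15,-26,-2,0,15,-26,-2,0])

```text
clock: 1.43
position: [0.5507, -0.0066, 0.1605]
ee_rot: [0.001, -0.022, 1.0, -0.002]
contact_force: [0.3, 0.8, 0.2]
width: 0.0001
gripper_force: 0.0
```

Emit:
apply_moves(steps=[2,-3,0,0,4.1,-6.1,0,0,4.1,-6.1,-3,0,4.1,-6.1,-6,0,4.1,-6.1,-8,0,4.1,-6.1,-8,0,4.1,-6.1,-8,0])

```text
clock: 2.02
position: [0.5874, -0.0615, 0.0802]
ee_rot: [-0.002, -0.024, 1.0, 0.0]
contact_force: [0.3, 0.9, -0.1]
width: 0.0001
gripper_force: 0.0
```

```bash
python3 - <<'E'
from rig import *
import cv2
a=cv2.cvtColor(get_image("side"),cv2.COLOR_RGB2BGR)[150:280,200:370]
b=cv2.cvtColor(get_image("scene"),cv2.COLOR_RGB2BGR)[110:240,170:340]
cv2.imwrite("pics/p1.png",cv2.resize(cv2.vconcat([a[:],b[:]]) if 0 else cv2.hconcat([a,b]),None,fx=2.35,fy=2.35,interpolation=2))
E
```

```text
(no output)
```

View pics/p1.png

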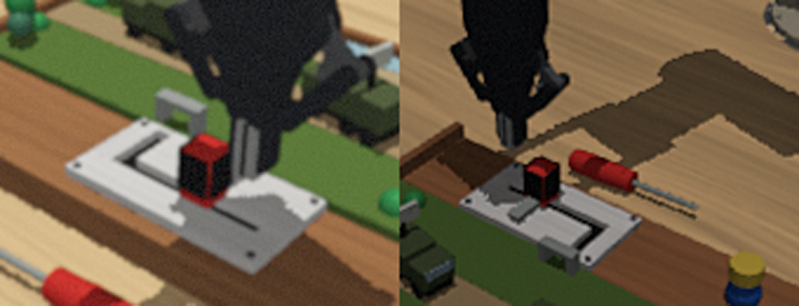

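The finger is above the plate behind the knob, on its −y side, and there is a gap between them. The screwdriver and pot are clear, so I lower the finger and push along.

Emit:
apply_moves(steps=[0.2,-0.3,0,0,0.2,-0.3,-1.2,0,0.2,-0.3,-2.3,0,0.2,0,-2.3,0,0.2,0.5,-2.3,0,0.1,1,-2.3,0,0.1,1.5,-2.3,0,0.1,1.5,-2.3,0])

```text
clock: 2.78
position: [0.5895, -0.0462, 0.0589]
ee_rot: [0.0, -0.024, 1.0, -0.0]
contact_force: [0.1, -1.0, 0.3]
width: 0.0
gripper_force: 0.1
```

Emit:
apply_moves(steps=[0,0.8,0,0,-0.1,1.6,0,0,-0.1,2.4,0,0,-0.1,3.2,0,0,-0.2,4,0,0,-0.2,4.8,0,0,-0.2,5.4,0,0,-0.2,5.4,0,0])

```text
clock: 3.45
position: [0.5871, 0.009, 0.0582]
ee_rot: [-0.0, -0.024, 1.0, 0.001]
contact_force: [-0.7, 0.2, -0.0]
width: -0.0002
gripper_force: 0.0
```

Emit:
apply_moves(steps=[0,0.2,0,0,0,0.4,0,0,0,0.6,0,0,0,0.6,0,0])

```text
clock: 3.78
position: [0.5872, 0.0132, 0.0582]
ee_rot: [-0.0, -0.024, 1.0, 0.0]
contact_force: [-0.2, -1.3, 0.7]
width: 0.0003
gripper_force: 0.8
```

Emit:
apply_moves(steps=[0,0.2,0,0,0,0.4,0,0,0,0.4,0,0])

```text
clock: 4.03
position: [0.5871, 0.0173, 0.0582]
ee_rot: [-0.0, -0.024, 1.0, 0.0]
contact_force: [-1.1, -2.2, 0.8]
width: 0.0002
gripper_force: 1.0
```

Emit:
apply_moves(steps=[0,0.2,0,0,0,0.3,0,0,0,0.3,0,0])

```text
clock: 4.28
position: [0.5871, 0.0204, 0.0582]
ee_rot: [-0.0, -0.024, 1.0, 0.0]
contact_force: [-1.4, -1.2, -0.6]
width: -0.0001
gripper_force: 1.0
```

Emit:
apply_moves(steps=[0,0.15,0,0,0,0.3,0,0,0,0.3,0,0])

```text
clock: 4.53
position: [0.5873, 0.0213, 0.0583]
ee_rot: [-0.0, -0.024, 1.0, -0.002]
contact_force: [-2.6, -8.8, 0.4]
width: 0.0004
gripper_force: 3.9
```

Emit:
apply_moves(steps=[0,-0.8,0,0,0,-1.8,0,0,-2,-1.8,0,0,-4.2,-1.8,0,0,-4.2,-1.8,0,0])

```text
clock: 4.95
position: [0.5408, 0.0054, 0.0578]
ee_rot: [-0.003, -0.023, 1.0, 0.001]
contact_force: [-1.3, -0.0, -0.8]
width: -0.0
gripper_force: 0.0
```

```bash
python3 - <<'E'
from rig import *
import cv2
a=cv2.cvtColor(get_image("side"),cv2.COLOR_RGB2BGR)[150:280,200:370]
b=cv2.cvtColor(get_image("scene"),cv2.COLOR_RGB2BGR)[110:240,170:340]
cv2.imwrite("pics/p2.png",cv2.resize(cv2.hconcat([a,b]),None,fx=2.35,fy=2.35,interpolation=2))
E
```

```text
(no output)
```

View pics/p2.png

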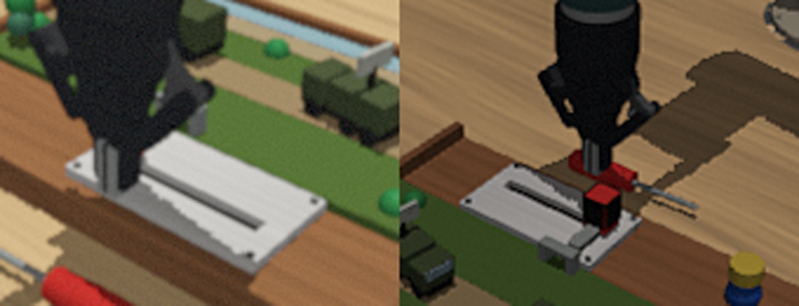

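In the scene view the knob sits at the slot corner, with the tongue pointing at the keeper. Now I move round to the near pad and push across.

Emit:
apply_moves(steps=[0,1.5,0,0,0,3,0,0,0,4.3,0,0,0,4.3,0,0,0.6,4.3,0,0,1.2,4.3,0,0,1.8,4.3,0,0,1.8,4.3,0,0])

```text
clock: 5.72
position: [0.565, 0.0476, 0.0583]
ee_rot: [0.0, -0.023, 1.0, 0.0]
contact_force: [0.0, -0.6, -0.0]
width: -0.0001
gripper_force: 0.0
```

Emit:
apply_moves(steps=[0.5,0,0,0,1,0,0,0,1.5,0.1,0,0,2,0.1,0,0,2.5,0.1,0,0,3,0.1,0,0,3,0.1,0,0])

```text
clock: 6.3
position: [0.5949, 0.0493, 0.0581]
ee_rot: [0.001, -0.024, 1.0, 0.0]
contact_force: [-0.7, -0.0, -0.6]
width: -0.0003
gripper_force: 0.3
```

Emit:
apply_moves(steps=[0.3,0,0,0,0.6,0,0,0,0.6,0,0,0])

```text
clock: 6.55
position: [0.6001, 0.0494, 0.0582]
ee_rot: [0.0, -0.024, 1.0, 0.0]
contact_force: [-1.4, -0.2, -0.3]
width: 0.0002
gripper_force: 0.7
```

Emit:
apply_moves(steps=[0.2,0,0,0,0.4,0,0,0,0.4,0,0,0])

```text
clock: 6.8
position: [0.6034, 0.0494, 0.0582]
ee_rot: [-0.0, -0.024, 1.0, 0.0]
contact_force: [-3.1, 2.2, -0.8]
width: 0.0
gripper_force: 1.4
```

Emit:
apply_moves(steps=[0.2,0,0,0,0.3,0,0,0,0.3,0,0,0])

```text
clock: 7.05
position: [0.6037, 0.0493, 0.0582]
ee_rot: [-0.003, -0.024, 1.0, 0.0]
contact_force: [-8.0, 2.2, 3.4]
width: -0.0001
gripper_force: 3.8
```

Emit:
apply_moves(steps=[0.2,0,0,0,0.3,0,0,0,0.3,0,0,0])

```text
clock: 7.3
position: [0.604, 0.0493, 0.0581]
ee_rot: [-0.006, -0.024, 1.0, 0.0]
contact_force: [-12.5, 1.3, 8.1]
width: -0.0
gripper_force: 6.3
```

The knob is against its stop at x ≈ 0.604, about 40 mm on from contact. I retreat in −x, then go up.

Emit:
apply_moves(steps=[-0.6,0,0,0,-2,0,0,0,-4,0,0,0,-5,0,3,0,-7,0,7,0,-10,0,11,0,-13,0,13,0,-13,0,13,0])

```text
clock: 7.97
position: [0.4789, 0.0488, 0.1939]
ee_rot: [0.005, -0.024, 1.0, -0.001]
contact_force: [0.1, 0.5, -0.6]
width: 0.0005
gripper_force: 0.0
```

```bash
python3 - <<'E'
from rig import *
import cv2
a=cv2.cvtColor(get_image("side"),cv2.COLOR_RGB2BGR)[130:300,150:380]
b=cv2.cvtColor(get_image("scene"),cv2.COLOR_RGB2BGR)[130:300,120:350]
cv2.imwrite("pics/p3.png",cv2.resize(cv2.hconcat([a,b]),None,fx=1.73,fy=1.73,interpolation=2))
E
```

```text
(no output)
```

View pics/p3.png

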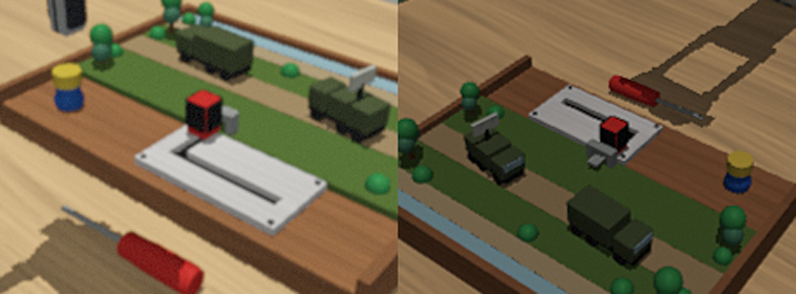

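The knob is at the end of the short leg with the tongue through the keeper, the bystanders have not moved, and the hand is clear.

```bash
python3 -c "
from rig import *
print(sign_off())"
```

```text
the job is handed in; nothing more can be done
None
```

The latch knob was pushed to the slot's corner and then across to its stop, the last picture shows the tongue through the keeper with the bystanders in place and the hand clear, and the job is handed in (no verdict was returned).

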